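# Let a spring hose reel back and lock it on its pawl

### The job

The hose is off this spring-driven reel for renewal and the drum is locked part-wound. Press the pawl's thumb button to lever the pawl clear of the ratchet wheel, let the drum's spring run it back until the outlet pipe comes round to the top, and let the pawl drop in again so that the drum is locked with the outlet pointing straight up, ready for the new hose. Go by feel on the button, with no more force than it takes to hold the pawl clear (more than 15 N bends it), and leave the other things on the bench where they are.

Things in the scene. Friction and masses are not known exactly. Their poses are not given: they have to be found in the camera images.
- reel: Hose reel bolted to the bench: grey base plate 200 x 300 x 6 mm, uprights front and back, dark drum with two 240 mm flanges (at x -40 and +38 mm, tops 265 mm high). Origin on the bench under the drum's middle; x along the horizontal axle, towards the ratchet-wheel side, which faces away from the robot; y towards the thumb button; z up.
- axle (a point): Centre of the steel ratchet wheel on the axle, fixed to the reel: reel x = 53 mm, 145 mm high. The wheel stands in front of the front flange, x = 48 to 58 mm: 18 saw teeth, one each 20 degrees (0.349 rad), tip radius 75 mm, root radius 66 mm.
- drum (a joint): Drum angle, rad: 0 = outlet straight up, positive = wound (outlet turned anticlockwise from the top, seen from the ratchet side). The spring pulls to smaller values; a damper keeps it to 0.25-0.35 rad/s, a tooth each 1.2 s. The pawl locks it only at multiples of 0.349 (starts at 1.05 to 2.44). If let back too far, the drum can be wound on by hand, clicking past the pawl.
- outlet (a point): Threaded brass end of the outlet pipe, which stands out from the hub in front of the ratchet wheel like a clock hand, 74 mm long, 72 mm along the reel's x from its origin, and turns with the drum.
- pawl: Steel pawl, 12 mm thick, in the wheel's plane. Origin on its pivot (reel x 53, y 89, z 175 mm); axes parallel to the reel's with the pawl in. A rocker: its nose reaches 62 mm from the pivot to the wheel at one o'clock; the tail on the other side carries the thumb button. Button down = nose out, at most 0.155 rad; a spring returns it. Fully in, it stops the drum running back.
- tail_eye (a point): Top of the threaded eye at the end of the pawl's tail, 76 mm outwards of the pivot, 174 mm high with the pawl in. Above it the flat round thumb button, 30 mm across, sits on a stud: its top is 9 to 27 mm above this point, as last screwed (not measured: find it by touch). Clear above. Pressed 10 mm the nose is clear; hard stop at 12 mm. Working the nose out takes 7-12 N, holding it 5-7 N.
- pawl_nose (a point): Tip of the pawl's nose: 67 mm from axle when fully in a gap, more than 75 mm when clear of the teeth, 77 mm with the button at its stop.
- board_a_mid (a point): Bystander: dark-stained square board 180 x 180 x 19 mm with a hanging hole; point at its centre.
- board_b_mid (a point): Bystander: a second board of the same kind.
- drill_mid (a point): Bystander: red and black cordless drill standing on its battery, about 190 x 75 x 220 mm high; point 100 mm up.
- stain_tin_mid (a point): Bystander: open steel tin of wood stain, 100 mm across and 103 mm high; point half-way up.
- foam_brush_mid (a point): Bystander: foam brush lying flat, 170 mm long, 25 mm high; point near its middle.
- screw_eye_mid (a point): Bystander: steel screw eye lying flat, 125 mm long, 6 mm thick; point at mid-length.
- hose_tail_mid (a point): Bystander: brass hose tail standing on the bench on the thumb button's side of the reel, 27 mm across, 44 mm high; point half-way up.
- spanner_grip (a point): Bystander: steel spanner 180 mm long lying in front of the reel's ratchet side; point at its ring-end third.

How it is judged (in metres and radians):
On the way, in this order (a step that is already met when the one before it is completed fails the run):
1. the pawl is levered clear of the teeth (nose tip more than 75 mm from the axle) (distance between pawl_nose and axle above 0.0752 m), for 0.2 s.
2. the drum has run back until the outlet is less than one tooth from the top (value of joint drum between -0.12 and 0.33 rad), for 0.1 s.
At the end, for the whole second after the job is handed in: The drum is at rest with the outlet within 0.12 rad (7 degrees) of straight up, which is the one gap at joint value 0, and the pawl is fully in (nose tip less than 69.5 mm from the axle); nothing is held or touched (value of joint drum between -0.12 and 0.12 rad and distance between pawl_nose and axle below 0.0695 m and velocity of joint drum between -0.03 and 0.03 rad/s).
It fails at once if the pawl is pushed with more than 15 N (contact force between pawl and the fingers above 15 N or contact force between pawl and the arm above 16 N).
It fails at once if a bystander on the bench is moved by more than 30 mm (distance of any of board_a_mid, board_b_mid, drill_mid, stain_tin_mid, foam_brush_mid, screw_eye_mid, hose_tail_mid, spanner_grip from where it was at the start of the episode above 0.03 m).
It also fails if it takes over 64 s, if anything falls off the work surface, if the arm or the gripper's body presses on something with over 40 N, if the wrist force passes 120 N, or if a joint passes its speed limit or range.

### The arm

A 7-joint arm with a two-finger parallel gripper is mounted at the origin on the work surface. World frame = base frame: x ahead of the robot, y to its left, z up, the work surface at z = 0. Lengths are in mm, angles in rad, forces in N, time in s.
With the tool pointing down it reaches from about 425 to 950 mm from the base axis. Payload 4.7 kg.
Tool frame: the origin (TCP) lies on the centre line of the jaws, within the pads' length; the fingertips stand 19 mm ahead of it and the grasp point (between the pads) is the TCP; z points along the fingers, y is the direction in which the jaws open and shut (so a half turn about z gives the same grasp; the last joint's range is limited). The gripper opens to 85 mm and grips with 20 to 120 N. Pads are 22 mm wide; open, the fingers measure 114 mm over their backs; the gripper's body (76 mm by 85 mm) begins 54 mm behind the grasp point. The pads swing forward as they close: fully open they stand 13 mm farther back than shut.
Start: joints at [1.1, 0.469, -0.049, 1.532, 0.024, 1.141, -0.082], TCP at [288.653, -610.185, 250.335] pointing down, gripper open.
Joint ranges: [-2.59, 2.59], [-0.33, 1.99], [-1.39, 1.29], [0.1, 2.45], [-1.04, 4.18], [0.21, 1.99], [-2.66, 2.66]. Speed limits (rad/s): [2.57, 2.57, 3.14, 3.14, 3.14, 3.14, 3.14].

### API

Orientations are given as a rotation vector (axis times angle).
In Python, from plant import arm, viewer gives the robot as it stands. The module is installed in compiled form; this text tells all that it offers.
- The arm moves only by the shell command python3 -m handwheel 'ROWS' [OPENING]. ROWS is JSON, a list that holds one entry, the list of rows, each a list of 4 numbers: the shift along the tool's x, y, z in m, then the turn about the tool's z in degrees. In form: [[[x, y, z, twist], ...]]. A call has 1 to 10 rows; each row is the pose to reach, as a shift and turn from the pose commanded when the call began, along the tool's axes at that moment; what a row does not reach only later rows make up. A row lasts 1/12 s, in which the tool goes at most 41.7 mm and 7.16 degrees, less where a joint would pass 70% of its speed; a pose out of reach is approached as far as the arm can. A call with a gripper value outside its range is refused whole. OPENING is the finger opening in m, from 0 to 0.0854, set as the call begins (- or left out, the last holds). The fingers move at their own pace and stop on an object; the grip force is fixed at half the most. Time passes only in rows, so rows that repeat a pose let the fingers close. It gives the time, the measured TCP pose, the force and the opening at its end, in the units of the state.
- arm.get_obs(): the state, without advancing time (a new reading comes with each control period).
- viewer.get_image(name): name is "side" or "top" or "wrist"; returns (picture, depth): 420x560x3 uint8, red, green, blue; 420x560 float32, mm along the optical axis (not along the pixel's ray), 0 where there is no reading.
- viewer.get_calibration(name): a dict with "fovy" (degrees; the focal length in pixels is half the picture's height over the tangent of half this angle, whatever the lens; pixels are square), "cx", "cy" (the principal point, pixels), "R" (3x3) and "t" (3): a world point X has camera coordinates R X + t. Camera axes: x right, y down, z forward; pixel columns grow to the right and rows downward; lengths in mm; the calibration is good to about 2 mm. A picture is of the moment at which its call begins: read the wrist's pose just before it. get_calibration takes no time and is no camera call; for the wrist camera it gives the pose at the moment of the call.
- arm.close_job(): hands the job in, once; it reports no verdict.
The state is a dict: "time_s": time; "q": joint angles; "qvel": joint speeds; "joint_efforts": joint torques, N m; "position": TCP position; "eef_rot": TCP orientation; "contact_force": force on the tool from outside, world axes, zero at the start; "torque": the same for the moment, N m; "grip_width": opening from 0.0 (shut) to 1.0 (fully open).
Only numpy, scipy, OpenCV 4.12 (cv2) and the standard library are available. Lean on these libraries where they do the work, as an engineer would, in place of code of your own. Each camera call takes 0.05 s, during which the arm holds its last target.

## Working session

There is one attempt and no reset: what is moved stays moved. The work goes in short steps, Python scripts to look and compute and a shell command to move; the robot and the scene stay as the last step left them, time stands still between calls to the robot, and variables do not carry over. Pictures are saved under pics/ and viewed, and the job is handed in when it is done.

```bash
mkdir -p pics
python3 - <<'E'
from plant import arm, viewer
import cv2,numpy as np
o=arm.get_obs(); print({k:np.round(v,3).tolist() for k,v in o.items()})
for n in ["side","top"]:
    im,d=viewer.get_image(n); cv2.imwrite(f"pics/{n}0.png",im[:,:,::-1]); np.savez(f"{n}0.npz",im=im,d=d)
    c=viewer.get_calibration(n); print(n,{k:np.round(v,3).tolist() for k,v in c.items()})
E
```

```text
{'time_s': 0.0, 'q': [1.1, 0.469, -0.049, 1.534, 0.024, 1.141, -0.082], 'qvel': [-0.001, 0.001, -0.001, -0.001, 0.003, -0.001, -0.0], 'joint_efforts': [0.0, -51.031, -0.047, -23.771, 0.011, 0.008, 0.0], 'position': [288.394, -609.696, 249.259], 'eef_rot': [-3.063, -0.688, 0.001], 'contact_force': [0.185, 0.019, -0.27], 'torque': [-0.005, 0.027, 0.011], 'grip_width': 0.998}
side {'fovy': 45.868, 'cx': 277.47, 'cy': 201.181, 'R': [[-0.802, -0.598, 0.011], [-0.459, 0.604, -0.652], [0.383, -0.527, -0.758]], 't': [424.624, 353.496, 1162.066]}
top {'fovy': 51.206, 'cx': 284.627, 'cy': 211.373, 'R': [[-0.067, -0.998, 0.005], [-0.974, 0.064, -0.218], [0.217, -0.02, -0.976]], 't': [25.76, 593.522, 1209.259]}
```

View pics/side0.png

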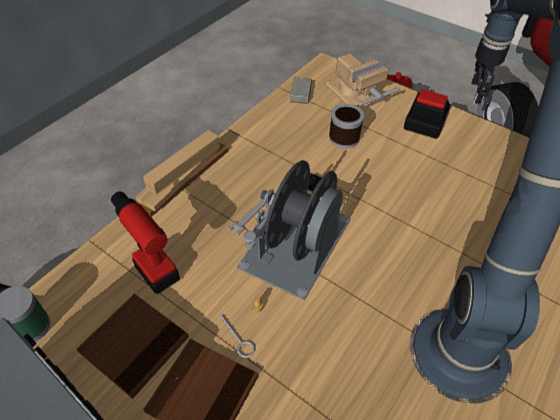

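View pics/top0.png

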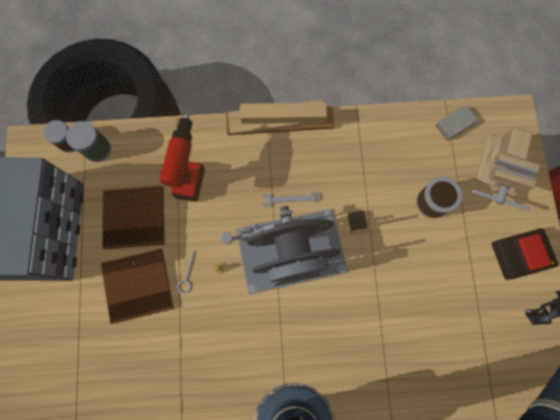

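```bash
cat > h.py <<'E'
import numpy as np, cv2
from plant import arm, viewer
def world(n,d,c,u,v):
    f=d.shape[0]/2/np.tan(np.radians(c['fovy'])/2)
    z=d[v,u]; p=np.stack([(u-c['cx'])/f*z,(v-c['cy'])/f*z,z],-1)
    return (p-np.array(c['t']))@np.array(c['R'])
def proj(c,X,h=420):
    f=h/2/np.tan(np.radians(c['fovy'])/2); p=np.array(c['R'])@np.array(X)+np.array(c['t']); return f*p[0]/p[2]+c['cx'],f*p[1]/p[2]+c['cy']
def cloud(n,d,c):
    v,u=np.mgrid[0:d.shape[0],0:d.shape[1]]
    W=world(n,d,c,u,v); W[d==0]=np.nan; return W
E
python3 - <<'E'
from h import *
for n,(x0,y0,x1,y1) in dict(top=(200,180,380,300),side=(200,140,370,310)).items():
    z=np.load(f"{n}0.npz"); c=viewer.get_calibration(n); W=cloud(n,z['d'],c)
    im=cv2.resize(z['im'][y0:y1,x0:x1,::-1],None,fx=4 if n=='top' else 3.4,fy=4 if n=='top' else 3.4,interpolation=cv2.INTER_CUBIC); cv2.imwrite(f"pics/{n}0z.png",im)
    np.save(n+"W.npy",W)
W=np.load("topW.npy")
print(np.round(W[238,222:236]),)
print(np.round(W[222:250:3,227]))
# base plate: z 3..9
m=(abs(W[...,2]-6)<4); 
for z0,z1 in((255,275),(160,220)):
    m=(W[...,2]>z0)&(W[...,2]<z1); v,u=np.where(m); P=W[m]; print(len(P),P.min(0),P.max(0),P.mean(0))
E
```

```text
[[505. 154. 198.]
 [505. 151. 200.]
 [505. 148. 199.]
 [505. 146. 195.]
 [504. 143. 200.]
 [504. 141. 201.]
 [504. 138. 199.]
 [504. 136. 199.]
 [504. 133. 197.]
 [503. 130. 200.]
 [507. 130. 177.]
 [507. 128. 176.]
 [506. 125. 179.]
 [507. 123. 174.]]
[[586. 162.   3.]
 [577. 162.   3.]
 [568. 163.   1.]
 [560. 163.  -3.]
 [515. 141. 197.]
 [507. 141. 198.]
 [500. 141. 195.]
 [492. 142. 196.]
 [514. 165.  -2.]
 [504. 165.   1.]]
321 [  75.3794758  -645.54406645  255.02809363] [524.50228206  23.99677458 273.4910281 ] [448.816916   -75.56298419 261.13667572]
5179 [  57.59061345 -149.95102991  160.02273496] [853.25226316 720.24554248 219.99500071] [563.8511254  236.2390186  194.82785606]
```

View pics/top0z.png

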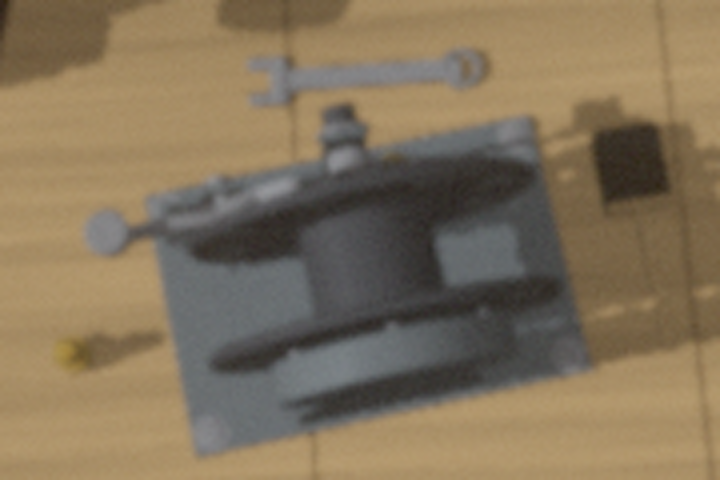

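View pics/side0z.png

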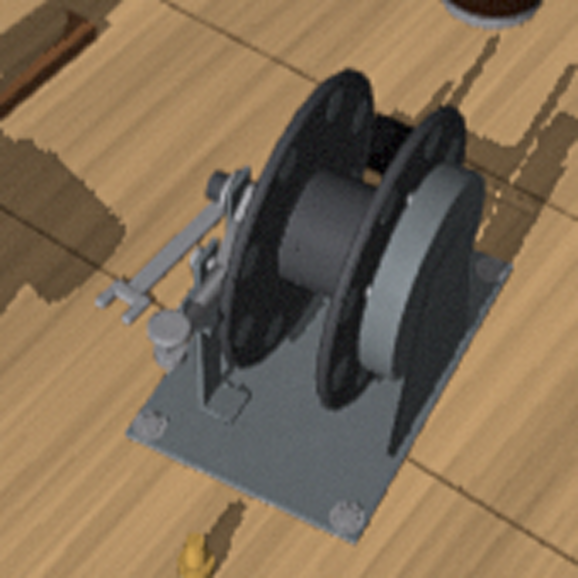

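Run:
```python
from h import *
W=np.load("topW.npy")
c=viewer.get_calibration("top"); print("cam",-np.array(c['R']).T@np.array(c['t']))
c2=viewer.get_calibration("side"); print("cam",-np.array(c2['R']).T@np.array(c2['t']))
f=lambda u,v:W[int(180+v/4),int(200+u/4)].round(0)
for p in [(343,115),(343,130),(343,145),(343,160),(395,160),(270,190),(220,187),(200,212),(150,230),(108,220),(108,232),(95,232),(120,232),(155,205),(530,120),(200,450),(590,370)]: print(p,f(*p))
# base plate corners via ray to z=6
def ray(u,v,z):
    F=210/np.tan(np.radians(c['fovy'])/2); C=-np.array(c['R']).T@np.array(c['t']); d=np.array(c['R']).T@np.array([(u-c['cx'])/F,(v-c['cy'])/F,1]); return C+d*(z-C[2])/d[2]
P=[ray(200+u/4,180+v/4,6) for u,v in [(150,198),(537,116),(592,370),(198,457)]]
for p in P: print(p.round(1))
m=np.mean(P,0); print("mid",m, np.linalg.norm(P[0]-P[1]),np.linalg.norm(P[1]-P[2]))
y=(P[0]-P[1])+(P[3]-P[2]); a=np.arctan2(-y[0],y[1]); print("yaw",a)
Rz=np.array([[np.cos(a),-np.sin(a)],[np.sin(a),np.cos(a)]])
b=m[:2]+Rz@[53,165]; print("button",b)
print("tip top",[proj(c,[*(m[:2]+Rz@[72,-74*np.sin(t)]),145+74*np.cos(t)]) for t in (0,.35,.7,1.05,1.4,1.75,2.1,2.44)])
```

```text
cam [ 316.76005128   11.33013956 1309.49358442]
cam [  57.35222088  653.01667578 1107.22247113]
(343, 115) [583. -14. 156.]
(343, 130) [571. -13. 161.]
(343, 145) [565. -13. 138.]
(343, 160) [550. -11. 154.]
(395, 160) [537. -44. 209.]
(270, 190) [524.  37. 207.]
(220, 187) [534.  68. 183.]
(200, 212) [516.  82. 181.]
(150, 230) [509. 117. 176.]
(108, 220) [512. 140. 201.]
(108, 232) [504. 141. 201.]
(95, 232) [505. 151. 200.]
(120, 232) [504. 133. 197.]
(155, 205) [556. 129.   7.]
(530, 120) [ 601. -159.    9.]
(200, 450) [373. 102.   8.]
(590, 370) [ 412. -187.    3.]
[560.6 130.6   6. ]
[ 604.6 -166.8    6. ]
[ 409.9 -189.7    6. ]
[366.3 104.1   6. ]
mid [485.35683198 -30.43099793   6.        ] 300.61677562258427 195.9777195193787
yaw 0.1470819332050981
button [513.60347465 140.55475346]
tip top [(np.float64(288.27986083310583), np.float64(212.34136740159283)), (np.float64(297.9308742918548), np.float64(210.67322640665714)), (np.float64(306.1460255415766), np.float64(209.99306604655558)), (np.float64(311.8474624484297), np.float64(210.3603795580675)), (np.float64(314.412358697093), np.float64(211.6756199587041)), (np.float64(313.703901059079), np.float64(213.7215052201748)), (np.float64(309.9974262025186), np.float64(216.21658864389073)), (np.float64(304.06367740468175), np.float64(218.78708833225608))]
```

```bash
python3 -m handwheel '[[[0.1,-0.05,-0.1,0],[0.33,-0.16,-0.15,0],[0.33,-0.16,-0.15,0],[0.33,-0.16,-0.15,0],[0.33,-0.16,-0.15,0],[0.33,-0.16,-0.15,0],[0.33,-0.16,-0.15,0],[0.33,-0.16,-0.15,0],[0.33,-0.16,-0.15,0],[0.33,-0.16,-0.15,0]]]' 0
python3 - <<'E'
from h import *
c=viewer.get_calibration("wrist"); im,d=viewer.get_image("wrist"); cv2.imwrite("pics/w1.png",im[:,:,::-1])
print("cam",-np.array(c['R']).T@np.array(c['t']),np.round(c['R'],2),c['fovy']); o=arm.get_obs(); print(o['position'],o['eef_rot'])
E
```

```text
time_s: 0.93
position: [521.8, -319.4, 401.9]
eef_rot: [-3.062, -0.698, -0.005]
contact_force: [0.8, 0.5, -0.1]
grip_width: -0.002
cam [ 591.80935119 -285.03869615  525.8786343 ] [[ 0.43 -0.9   0.  ]
 [-0.86 -0.41  0.3 ]
 [-0.27 -0.13 -0.95]] 58.17921582168434
[ 524.7384525  -315.89942881  403.03579627] [-3.05975072 -0.70686639 -0.01118489]
```

View pics/w1.png

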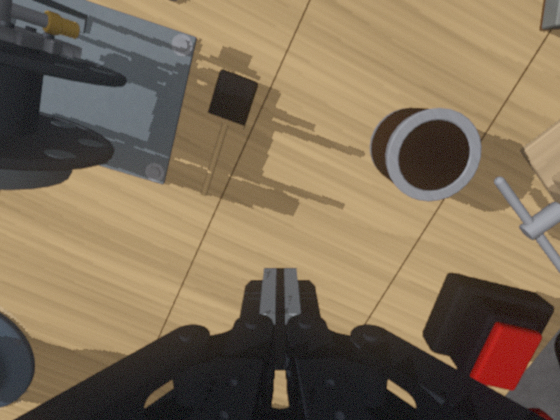

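Run:
```python
from h import *
o=arm.get_obs(); print(o['q'],o['position'])
c=viewer.get_calibration("wrist"); im,d=viewer.get_image("wrist"); cv2.imwrite("pics/w2.png",im[:,:,::-1])
W=cloud(0,d,c); np.save("w2W.npy",W)
hs=cv2.cvtColor(im,cv2.COLOR_RGB2HSV); m=(hs[...,1]>120)&(hs[...,0]>12)&(hs[...,0]<30); m[:, 110:]=0; m[60:]=0
v,u=np.where(m); print(len(v),u.min(),u.max(),v.min(),v.max())
P=W[m]; print(np.nanmin(P,0),np.nanmax(P,0),np.nanmedian(P,0))
for a in (.147,):
  Rz=np.array([[np.cos(a),-np.sin(a)],[np.sin(a),np.cos(a)]])
  for t in np.arange(3,8)*.349:
    print(t,proj(c,[*(np.array([485.4,-30.4])+Rz@[72,-74*np.sin(t)]),145+74*np.cos(t)]), [*(np.array([485.4,-30.4])+Rz@[72,-74*np.sin(t)]),145+74*np.cos(t)])
cv2.imwrite("pics/w2z.png",cv2.resize(im[:140,:210,::-1],None,fx=3.5,fy=3.5))
```

```text
[ 0.62730363  0.28428553 -0.20027     1.4616818   0.05125135  1.3963718
 -0.69049289] [ 524.7384525  -315.89942881  403.03579627]
505 48 82 16 41
[546.51650435 -69.57609953  89.69326367] [565.62799016 -43.27026216 118.28445265] [557.87866436 -58.20851438 109.14035321]
1.047 (np.float64(48.2917948786544), np.float64(19.160708609730932)) [np.float64(566.0091376423096), np.float64(-83.241555274293), np.float64(182.01265952018318)]
1.396 (np.float64(74.15812751624307), np.float64(27.86718330348532)) [np.float64(567.2971781797273), np.float64(-91.94053070507863), np.float64(157.86916029643228)]
1.7449999999999999 (np.float64(88.14499930442497), np.float64(32.615249363607575)) [np.float64(567.2982934338951), np.float64(-91.94806274178347), np.float64(132.1740300425625)]
2.094 (np.float64(91.00387160895804), np.float64(33.64626271693729)) [np.float64(566.0123489389325), np.float64(-83.26324324886473), np.float64(108.02532337181101)]
2.4429999999999996 (np.float64(84.27923217197383), np.float64(31.46967360941673)) [np.float64(563.5943906601885), np.float64(-66.93319846500403), np.float64(88.33464304181578)]
```

View pics/w2z.png

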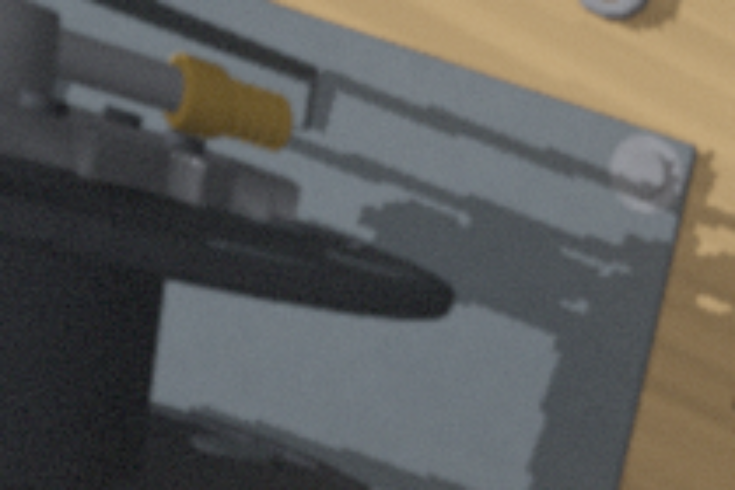

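```bash
python3 -m handwheel '[[[0.182,-0.420,0,0],[0.182,-0.420,0,0],[0.182,-0.420,0,0],[0.182,-0.420,0,0],[0.182,-0.420,0,0],[0.182,-0.420,0,0],[0.182,-0.420,0,0],[0.182,-0.420,0,0],[0.182,-0.420,0,0],[0.182,-0.420,0,0]]]'; python3 -m handwheel '[[[0.018,-0.042,0,0],[0.018,-0.042,0.03,0],[0.018,-0.042,0.06,0],[0.018,-0.042,0.06,0],[0.018,-0.042,0.06,0]]]'
python3 - <<'E'
from h import *
o=arm.get_obs(); print(o['time_s'],o['q'],o['position'],o['eef_rot'],o['contact_force'])
for n in ["top","wrist"]:
    c=viewer.get_calibration(n); im,d=viewer.get_image(n); cv2.imwrite(f"pics/{n}3.png",im[:,:,::-1]); np.savez(n+"3.npz",im=im,d=d,W=cloud(0,d,c))
E
```

```text
time_s: 1.87
position: [504.2, 92.4, 399.8]
eef_rot: [3.065, 0.685, -0.001]
contact_force: [1.7, -0.6, 0.2]
grip_width: 0.0
time_s: 2.28
position: [502.6, 135.9, 338.9]
eef_rot: [3.065, 0.685, -0.007]
contact_force: [0.7, 0.3, 0.9]
grip_width: -0.002
2.2833 [ 0.09886606  0.18540008 -0.51329109  1.74901923  0.09588053  1.23638622
 -1.56984706] [502.62306661 135.9411065  338.8874008 ] [ 3.0651797   0.68537091 -0.00668977] [0.67174137 0.30205494 0.89295118]
```

View pics/top3.png

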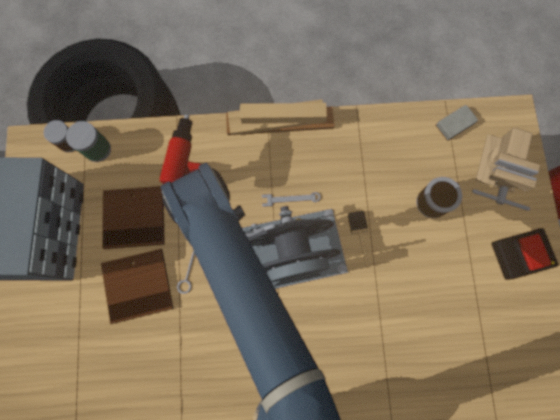

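View pics/wrist3.png

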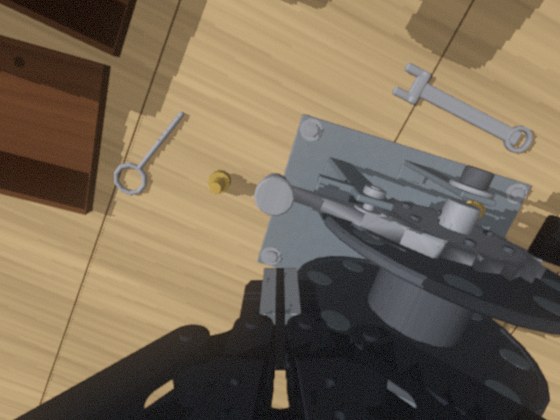

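Run:
```python
from h import *
z=np.load("wrist3.npz"); W=z['W']; P=W[180:208,262:287].reshape(-1,3); P=P[(P[:,2]>188)&(P[:,2]<215)]; print(len(P),np.median(P,0),P.min(0),P.max(0))
m=(W[...,2]>188)&(W[...,2]<215); m[:,:245]=0;m[:,305:]=0;m[:165]=0;m[225:]=0
v,u=np.where(m);print(u.min(),u.max(),v.min(),v.max(),len(u)); print(((W[m].min(0)+W[m].max(0))/2))
P=W[268:300,270:295].reshape(-1,3); print("tips",np.nanmedian(P,0),np.nanmin(P,0))
```

```text
696 [510.5593504  144.50608814 198.24501431] [497.34790512 132.12648374 193.83154878] [522.67034925 156.42479324 200.40802171]
254 294 176 215 1262
[508.10442956 143.55710637 195.83893798]
tips [514.54845399 141.0401347  339.34199721] [512.01612871 136.52663616 324.85569102]
```

```bash
python3 -m handwheel '[[[0.009,-0.005,0,5],[0.009,-0.005,0.03,11],[0.009,-0.005,0.06,17],[0.009,-0.005,0.09,23],[0.009,-0.005,0.105,25],[0.009,-0.005,0.109,25],[0.009,-0.005,0.109,25],[0.009,-0.005,0.109,25]]]'
python3 - <<'E'
from h import *
o=arm.get_obs(); print(o['time_s'],o['q'],o['position'],o['eef_rot'],o['contact_force'])
for n in ["wrist","side"]:
    c=viewer.get_calibration(n); im,d=viewer.get_image(n); cv2.imwrite(f"pics/{n}4.png",im[:,:,::-1])
E
```

```text
time_s: 3.05
position: [510.6, 146.2, 233.3]
eef_rot: [-3.141, -0.009, -0.005]
contact_force: [1.1, -0.5, 0.6]
grip_width: 0.001
3.05 [ 0.01460359  0.28481575 -0.45058     1.87633951  0.14572535  1.0087441
 -2.06298728] [510.64633924 146.15692601 233.31650111] [-3.1405844  -0.0086097  -0.00549783] [ 1.14829818 -0.47453794  0.64242951]
```

View pics/wrist4.png

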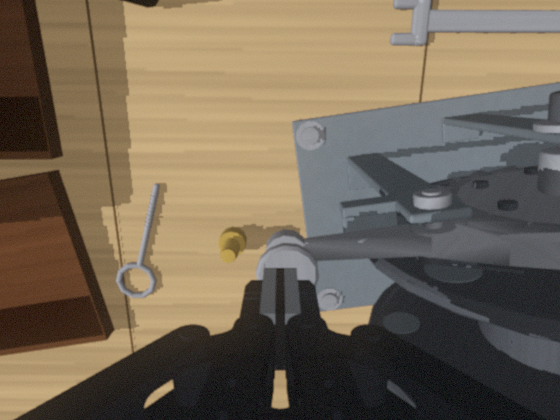

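View pics/side4.png

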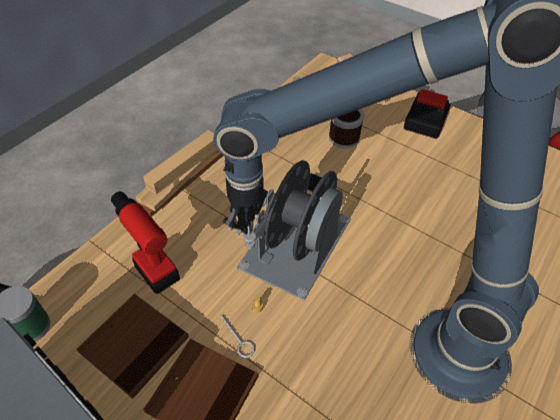

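```bash
python3 -m handwheel '[[[0,0,0.004,0],[0,0,0.008,0],[0,0,0.011,0],[0,0,0.011,0]]]'; for i in 1 ; do python3 -m handwheel '[[[0,0,0.001,0],[0,0,0.002,0]]]'; python3 -m handwheel '[[[0,0,0.001,0],[0,0,0.002,0]]]'; done
```

```text
time_s: 3.48
position: [508.7, 145.8, 219.6]
eef_rot: [3.141, 0.009, -0.002]
contact_force: [-0.1, 0.3, -0.8]
grip_width: -0.002
time_s: 3.65
position: [509.2, 146.1, 218.2]
eef_rot: [3.142, 0.009, 0.0]
contact_force: [0.2, -0.0, 0.0]
grip_width: 0.0
time_s: 3.82
position: [509.4, 146.2, 216.7]
eef_rot: [3.142, 0.009, 0.001]
contact_force: [-2.4, -1.1, 7.0]
grip_width: -0.0
```

```bash
python3 -m handwheel '[[[0,0,0.0005,0]]]'; python3 -m handwheel '[[[0,0,0.001,0]]]';python3 -m handwheel '[[[0,0,0.001,0]]]'
```

```text
time_s: 3.9
position: [509.4, 146.2, 216.7]
eef_rot: [3.141, 0.009, 0.001]
contact_force: [-2.6, -0.5, 8.6]
grip_width: 0.002
time_s: 3.98
position: [509.4, 146.3, 216.0]
eef_rot: [3.142, 0.009, 0.001]
contact_force: [-2.8, -0.4, 9.0]
grip_width: 0.0
time_s: 4.07
position: [509.3, 146.5, 215.2]
eef_rot: [-3.141, -0.009, -0.002]
contact_force: [-2.6, -0.3, 8.8]
grip_width: -0.005
```

```bash
python3 -m handwheel '[[[0,0,0.001,0]]]'; python3 -m handwheel '[[[0,0,0.001,0]]]';python3 -m handwheel '[[[0,0,0.001,0]]]'
```

```text
time_s: 4.15
position: [509.3, 146.8, 214.3]
eef_rot: [-3.141, -0.009, -0.002]
contact_force: [-2.8, 1.0, 9.3]
grip_width: -0.0
time_s: 4.23
position: [509.3, 147.0, 213.4]
eef_rot: [-3.141, -0.009, -0.002]
contact_force: [-3.1, 0.7, 9.9]
grip_width: -0.001
time_s: 4.32
position: [509.3, 147.2, 212.4]
eef_rot: [-3.14, -0.009, -0.002]
contact_force: [-3.3, 1.0, 9.1]
grip_width: -0.002
```

```bash
python3 -m handwheel '[[[0,0,0.001,0]]]'; python3 -m handwheel '[[[0,0,0.001,0]]]';python3 -m handwheel '[[[0,0,0.001,0]]]'
```

```text
time_s: 4.4
position: [509.2, 147.4, 211.5]
eef_rot: [-3.14, -0.009, -0.002]
contact_force: [-3.4, 1.5, 10.1]
grip_width: 0.001
time_s: 4.48
position: [509.2, 147.6, 210.5]
eef_rot: [-3.14, -0.01, -0.002]
contact_force: [-3.7, 1.7, 9.3]
grip_width: 0.001
time_s: 4.57
position: [509.2, 147.7, 209.5]
eef_rot: [-3.14, -0.01, -0.002]
contact_force: [-3.6, 1.2, 8.5]
grip_width: -0.001
```

```bash
python3 -m handwheel '[[[0,0,0.001,0]]]'
python3 - <<'E'
from h import *
o=arm.get_obs(); print(o['time_s'],o['position'],o['contact_force'])
c=viewer.get_calibration("top");im,d=viewer.get_image("top"); cv2.imwrite("pics/top5.png",cv2.resize(im[160:300,200:380,::-1],None,fx=4,fy=4))
E
```

```text
time_s: 4.65
position: [509.2, 147.9, 208.5]
eef_rot: [-3.139, -0.01, -0.002]
contact_force: [-3.6, 2.6, 9.2]
grip_width: -0.001
4.65 [509.17195527 147.92862116 208.53631466] [-3.63069093  2.61990242  9.21389279]
```

View pics/top5.png

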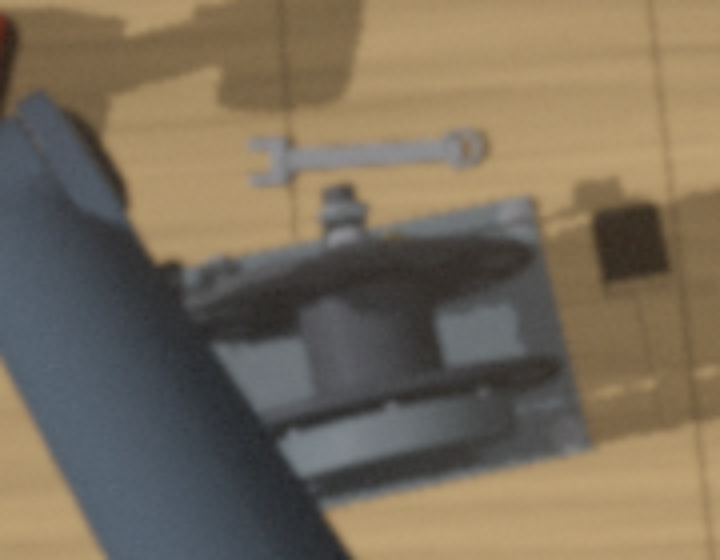

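```bash
python3 -m handwheel '[[[0,0,0.001,0]]]'; python3 -m handwheel '[[[0,0,0.0007,0]]]'
```

```text
time_s: 4.78
position: [509.1, 148.1, 207.5]
eef_rot: [-3.139, -0.01, -0.002]
contact_force: [-2.4, 2.2, 6.8]
grip_width: -0.004
time_s: 4.87
position: [509.1, 148.2, 206.5]
eef_rot: [-3.139, -0.01, -0.002]
contact_force: [-2.8, 3.1, 6.3]
grip_width: -0.001
```

```bash
python3 -m handwheel '[[[0,0,0.0005,0]]]';  python3 - <<'E'
from h import *
o=arm.get_obs(); print(o['time_s'],o['position'],o['contact_force'])
c=viewer.get_calibration("top");im,d=viewer.get_image("top"); cv2.imwrite("pics/top6.png",cv2.resize(im[160:300,200:380,::-1],None,fx=4,fy=4))
E
```

```text
time_s: 4.95
position: [509.1, 148.3, 205.9]
eef_rot: [-3.139, -0.011, -0.002]
contact_force: [-2.6, 2.9, 6.6]
grip_width: -0.002
4.95 [509.05511632 148.31286212 205.89703738] [-2.55892271  2.91956127  6.55845755]
```

View pics/top6.png

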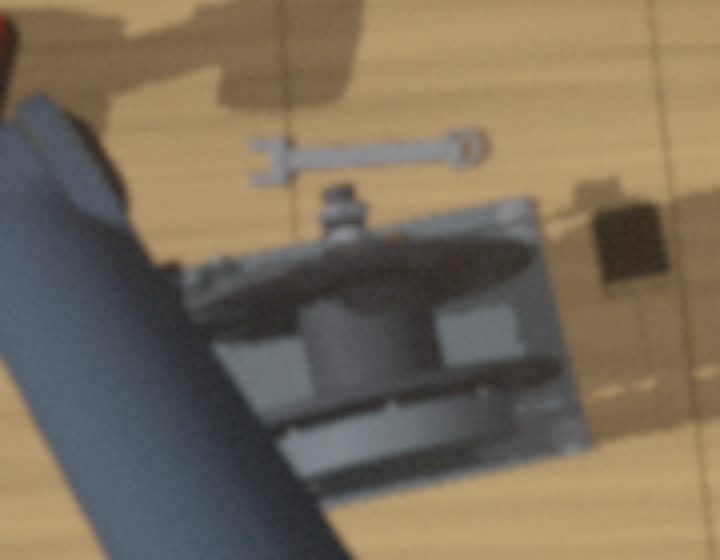

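```bash
python3 -m handwheel '[[[0,0,0.0002,0],[0,0,0.0002,0],[0,0,0.0002,0],[0,0,0.0002,0],[0,0,0.0002,0],[0,0,0.0002,0]]]';  python3 - <<'E'
from h import *
o=arm.get_obs(); print(o['time_s'],o['position'],o['contact_force'])
for n in("top","wrist"):
  c=viewer.get_calibration(n);im,d=viewer.get_image(n); cv2.imwrite(f"pics/{n}7.png",cv2.resize(im[160:300,200:380,::-1],None,fx=4,fy=4) if n=="top" else im[:,:,::-1])
E
```

```text
time_s: 5.5
position: [509.1, 148.4, 205.7]
eef_rot: [-3.139, -0.011, -0.002]
contact_force: [-3.1, 3.7, 6.0]
grip_width: 0.002
5.5 [509.057418   148.35635456 205.69535   ] [-3.10339688  3.7131882   6.01595216]
```

View pics/top7.png

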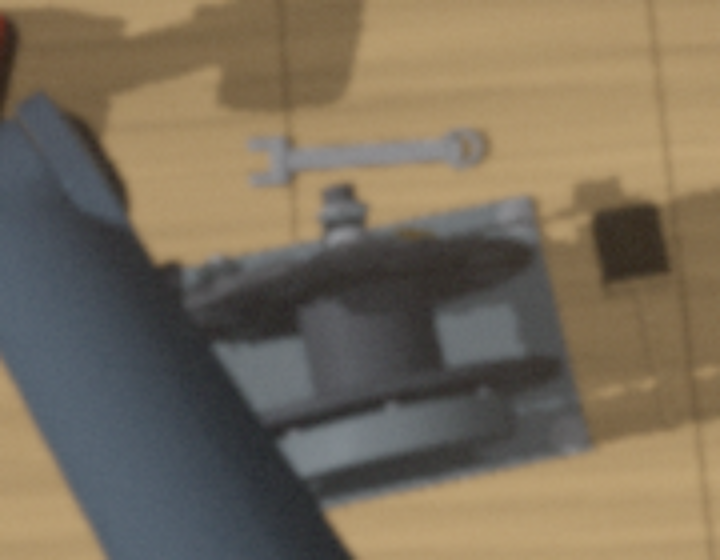

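View pics/wrist7.png

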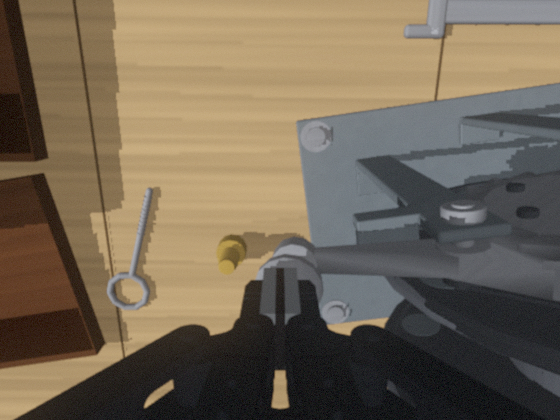

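```bash
H='x'; python3 -m handwheel '[[[0,0,0,0],[0,0,0,0],[0,0,0,0],[0,0,0,0],[0,0,0,0],[0,0,0,0],[0,0,0,0],[0,0,0,0],[0,0,0,0],[0,0,0,0]]]'; python3 -m handwheel '[[[0,0,0,0],[0,0,0,0],[0,0,0,0],[0,0,0,0],[0,0,0,0],[0,0,0,0],[0,0,0,0],[0,0,0,0],[0,0,0,0],[0,0,0,0]]]'
python3 - <<'E'
from h import *
o=arm.get_obs(); print(o['time_s'],o['position'],o['contact_force'])
c=viewer.get_calibration("top");im,d=viewer.get_image("top"); cv2.imwrite("pics/top8.png",cv2.resize(im[160:300,200:380,::-1],None,fx=4,fy=4))
E
```

```text
time_s: 6.43
position: [509.0, 148.4, 205.7]
eef_rot: [-3.139, -0.011, -0.002]
contact_force: [-2.4, 2.9, 6.6]
grip_width: -0.001
time_s: 7.27
position: [509.1, 148.4, 205.7]
eef_rot: [-3.139, -0.011, -0.002]
contact_force: [-2.6, 3.9, 6.0]
grip_width: 0.0
7.2667 [509.06954631 148.38812727 205.69037162] [-2.58981487  3.91382314  6.04514541]
```

View pics/top8.png

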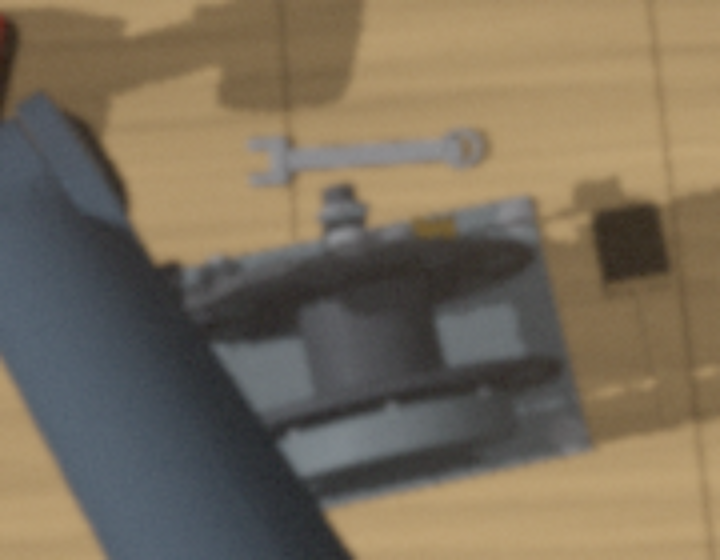

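```bash
python3 -m handwheel '[[[0,0,0,0],[0,0,0,0],[0,0,0,0],[0,0,0,0],[0,0,0,0],[0,0,0,0],[0,0,0,0],[0,0,0,0],[0,0,0,0],[0,0,0,0]]]'|head -2; python3 -m handwheel '[[[0,0,0,0],[0,0,0,0],[0,0,0,0],[0,0,0,0],[0,0,0,0],[0,0,0,0],[0,0,0,0],[0,0,0,0],[0,0,0,0],[0,0,0,0]]]'
python3 - <<'E'
from h import *
o=arm.get_obs(); print(o['time_s'],o['position'],o['contact_force'])
c=viewer.get_calibration("top");im,d=viewer.get_image("top"); cv2.imwrite("pics/top9.png",cv2.resize(im[160:300,200:380,::-1],None,fx=4,fy=4))
np.savez("top9.npz",im=im,d=d)
hs=cv2.cvtColor(im,cv2.COLOR_RGB2HSV);m=(hs[...,1]>150)&(hs[...,0]>15)&(hs[...,0]<30);m[:190]=0;m[240:]=0;m[:,:270]=0;m[:,330:]=0
W=cloud(0,d,c);v,u=np.where(m);print(len(u),u.min(),u.max(),v.min(),v.max(),np.nanmedian(W[m],0))
E
```

```text
time_s: 8.15
position: [509.1, 148.4, 205.7]
time_s: 8.98
position: [509.0, 148.4, 205.7]
eef_rot: [-3.139, -0.011, -0.002]
contact_force: [-2.7, 3.1, 5.6]
grip_width: 0.0
8.9833 [509.02662962 148.36283321 205.65917769] [-2.66078645  3.065556    5.55783009]Traceback (most recent call last):
  File "<stdin>", line 6, in <module>
    return umr_minimum(a, axis, None, out, keepdims, initial, where)
ValueError: zero-size array to reduction operation minimum which has no identity
```

View pics/top9.png

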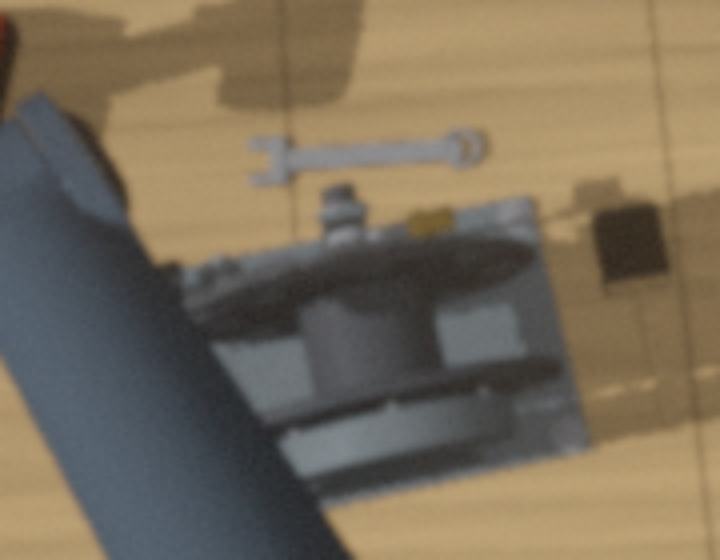

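```bash
cat > ang.py <<'E'
from h import *
def ang(im,d,c,tag):
    W=cloud(0,d,c); s=im.astype(int); m=(s[...,0]-s[...,2]>35)&(W[...,2]>70)&(W[...,0]>525)&(W[...,1]<40)&(W[...,1]>-130)&(W[...,0]<610)
    v,u=np.where(m)
    if len(u)==0: print("none");return
    p=np.median(W[m],0); cy=np.array([485.4,-30.4])+np.array([72*np.cos(.147),72*np.sin(.147)])
    print(tag,len(u),u.min(),u.max(),v.min(),v.max(),p.round(1),"ang",np.arctan2(-(p[1]-cy[1]),p[2]-145).round(3),"r",np.hypot(p[1]-cy[1],p[2]-145).round(1))
E
python3 - <<'E'
from ang import *
z=np.load("top9.npz"); ang(z['im'],z['d'],viewer.get_calibration("top"),"t9")
E
python3 -m handwheel '[[[0,0,0,0],[0,0,0,0],[0,0,0,0],[0,0,0,0],[0,0,0,0],[0,0,0,0],[0,0,0,0],[0,0,0,0],[0,0,0,0],[0,0,0,0]]]'
python3 - <<'E'
from ang import *
c=viewer.get_calibration("top");o=arm.get_obs();im,d=viewer.get_image("top"); cv2.imwrite("pics/top10.png",cv2.resize(im[160:300,200:380,::-1],None,fx=4,fy=4))
ang(im,d,c,o['time_s'])
E
```

```text
t9 83 279 312 206 218 [559.1 -65.5 169.8] ang 1.073 r 51.9
time_s: 9.87
position: [509.0, 148.4, 205.7]
eef_rot: [-3.139, -0.011, -0.002]
contact_force: [-3.1, 2.9, 6.3]
grip_width: -0.001
9.8667 89 279 311 206 218 [557.5 -59.4 182.5] ang 0.812 r 54.5
```

View pics/top10.png

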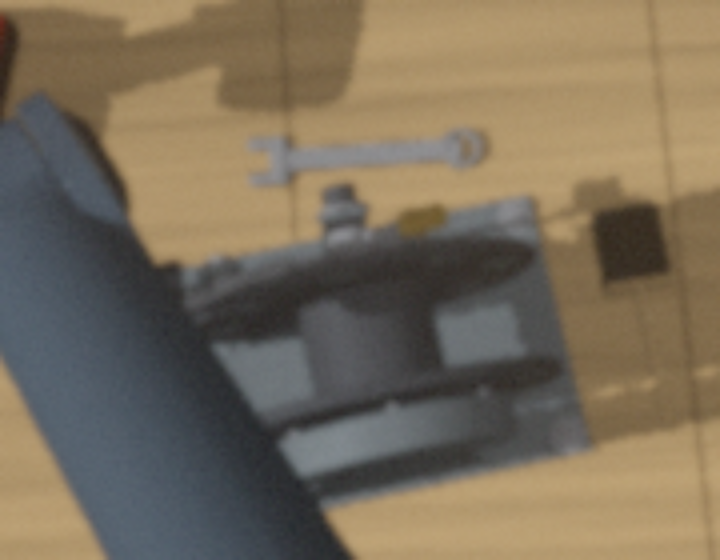

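```bash
python3 -m handwheel '[[[0,0,0,0],[0,0,0,0],[0,0,0,0],[0,0,0,0],[0,0,0,0],[0,0,0,0],[0,0,0,0],[0,0,0,0],[0,0,0,0],[0,0,0,0]]]'
python3 - <<'E'
from ang import *
c=viewer.get_calibration("top");o=arm.get_obs();im,d=viewer.get_image("top"); cv2.imwrite("pics/top11.png",cv2.resize(im[160:300,200:380,::-1],None,fx=4,fy=4))
ang(im,d,c,o['time_s'])
E
```

```text
time_s: 10.75
position: [509.1, 148.4, 205.7]
eef_rot: [-3.139, -0.011, -0.002]
contact_force: [-2.0, 3.3, 5.9]
grip_width: -0.003
10.75 89 279 308 206 218 [556.1 -51.8 192. ] ang 0.598 r 56.8
```

View pics/top11.png

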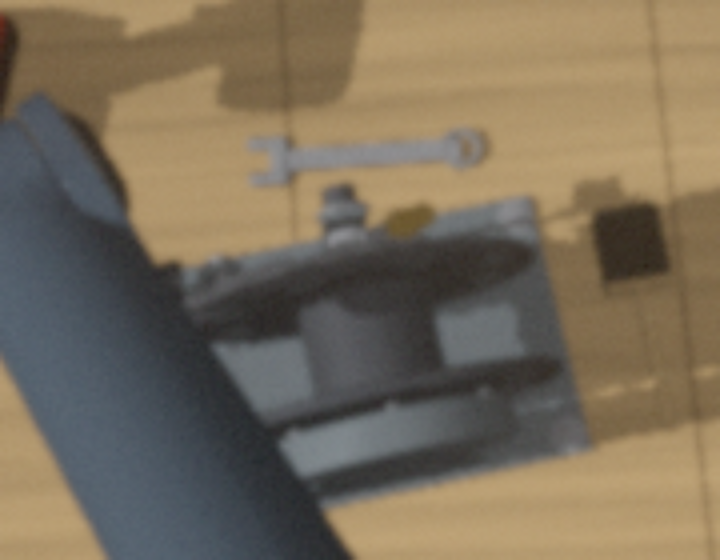

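```bash
python3 -m handwheel '[[[0,0,0,0],[0,0,-0.006,0],[0,0,-0.014,0],[0,0,-0.018,0],[0,0,-0.018,0],[0,0,-0.018,0],[0,0,-0.018,0],[0,0,-0.018,0],[0,0,-0.018,0],[0,0,-0.018,0]]]'
python3 - <<'E'
from ang import *
c=viewer.get_calibration("top");o=arm.get_obs();im,d=viewer.get_image("top"); ang(im,d,c,o['time_s'])
E
python3 -m handwheel '[[[0,0,0,0],[0,0,0,0],[0,0,0,0],[0,0,0,0],[0,0,0,0],[0,0,0,0]]]'
python3 - <<'E'
from ang import *
c=viewer.get_calibration("top");o=arm.get_obs();im,d=viewer.get_image("top"); cv2.imwrite("pics/top12.png",cv2.resize(im[160:300,200:380,::-1],None,fx=4,fy=4))
ang(im,d,c,o['time_s'])
im,d=viewer.get_image("wrist"); cv2.imwrite("pics/w12.png",im[:,:,::-1])
E
```

```text
time_s: 11.63
position: [509.0, 145.9, 222.1]
eef_rot: [3.141, 0.009, -0.001]
contact_force: [0.4, -0.0, -1.0]
grip_width: 0.0
11.6333 84 279 307 206 218 [555.3 -48.6 194.6] ang 0.525 r 57.3
time_s: 12.18
position: [509.2, 146.0, 222.4]
eef_rot: [3.142, 0.009, 0.0]
contact_force: [0.0, 0.0, -0.7]
grip_width: 0.001
12.1833 87 279 307 206 218 [555.6 -48.4 193.7] ang 0.53 r 56.5
```

View pics/top12.png

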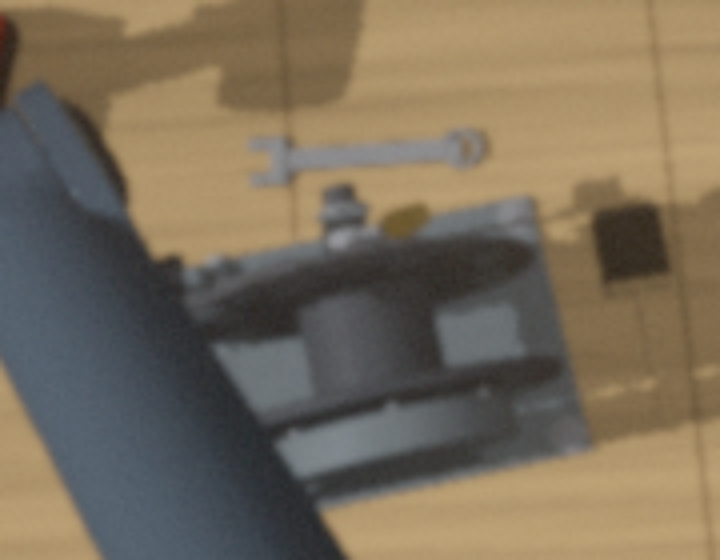

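View pics/w12.png

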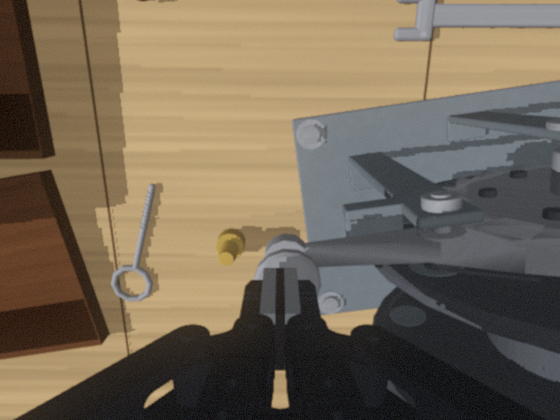

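```bash
python3 -m handwheel '[[[0,0,-0.04,0],[0,0,-0.08,0],[0,0,-0.12,0],[0,0,-0.16,0],[0.01,0.03,-0.19,0],[0.02,0.07,-0.2,0],[0.04,0.11,-0.2,0],[0.06,0.15,-0.2,0],[0.06,0.176,-0.2,0],[0.06,0.176,-0.2,0]]]'
python3 - <<'E'
from ang import *
c=viewer.get_calibration("wrist");o=arm.get_obs();im,d=viewer.get_image("wrist"); cv2.imwrite("pics/w13.png",im[:,:,::-1]); np.savez("w13.npz",im=im,d=d,W=cloud(0,d,c))
print(o['time_s'],o['position']); ang(im,d,c,13)
E
```

```text
time_s: 13.12
position: [571.0, -39.4, 421.5]
eef_rot: [3.137, -0.013, -0.002]
contact_force: [0.4, -1.5, -0.5]
grip_width: -0.001
13.1167 [570.99651178 -39.36860901 421.45874394]
13 1046 14 508 184 419 [563.3 -49.6 204.5] ang 0.463 r 66.6
```

View pics/w13.png

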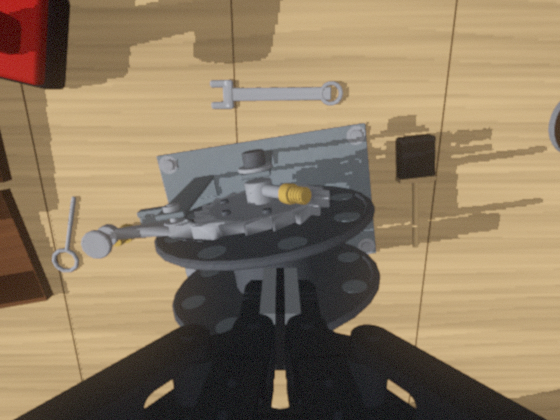

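Run:
```python
from h import *
z=np.load("w13.npz"); W=z['W'];im=z['im']
print("hub",W[186:192,250:262:3].reshape(-1,3).round(0)[:8])
s=im.astype(int); m=(s[...,0]-s[...,2]>60); m[:180]=0;m[210:]=0;m[:,:272]=0;m[:,318:]=0
m&=W[...,2]>120
P=W[m]; a=.147; y=np.array([-np.sin(a),np.cos(a)]); x=np.array([np.cos(a),np.sin(a)])
for u in range(265,314,4):
    q=W[189:199,u]; q=q[q[:,2]>140]; 
    if len(q): 
        q=q[np.argmax(q[:,2])]; print(u,q.round(0),"reel",((q[:2]-[485.4,-30.4])@np.array([x,y]).T).round(0))
# axle nut at (255,160)
print("nut",[(W[v,u].round(0),((W[v,u][:2]-[485.4,-30.4])@np.array([x,y]).T).round(0)) for v,u in((156,245),(156,255),(160,255),(160,265))])
c=viewer.get_calibration("wrist")
cv2.imwrite("pics/w13z.png",cv2.resize(im[140:270,80:390,::-1],None,fx=2.5,fy=2.5,interpolation=cv2.INTER_CUBIC))
```

```text
hub [[557.  -9. 157.]
 [558. -12. 159.]
 [558. -15. 159.]
 [558. -18. 160.]
 [556.  -9. 157.]
 [556. -12. 158.]
 [557. -15. 160.]
 [557. -18. 159.]]
265 [554. -25. 165.] reel [69. -4.]
269 [555. -29. 171.] reel [69. -9.]
273 [553. -33. 175.] reel [ 67. -13.]
277 [556. -37. 181.] reel [ 69. -17.]
281 [555. -41. 192.] reel [ 68. -21.]
285 [555. -45. 195.] reel [ 67. -24.]
289 [555. -49. 198.] reel [ 66. -28.]
293 [555. -52. 200.] reel [ 66. -32.]
297 [560. -56. 205.] reel [ 70. -36.]
301 [559. -60. 206.] reel [ 68. -40.]
305 [561. -63. 203.] reel [ 70. -44.]
309 [560. -67. 199.] reel [ 68. -48.]
313 [545. -75. 164.] reel [ 53. -53.]
nut [(array([588.,  -4., 154.]), array([106.,  11.])), (array([589., -15., 155.]), array([104.,   0.])), (array([584., -15., 156.]), array([100.,   1.])), (array([574., -23.,  94.]), array([89., -5.]))]
```

View pics/w13z.png

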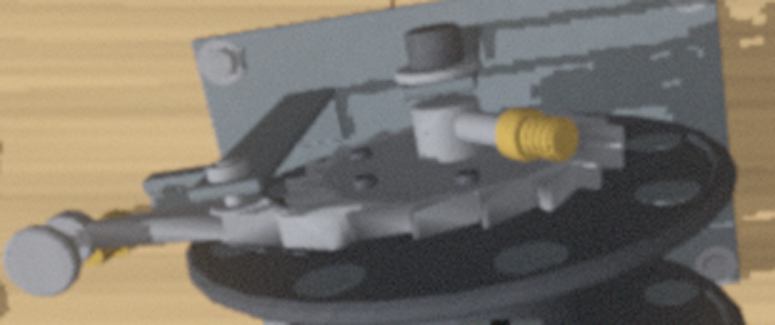

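```bash
python3 -m handwheel '[[[-0.02,-0.04,0,0],[-0.04,-0.08,0,0],[-0.055,-0.12,0,0],[-0.06,-0.155,0.01,0],[-0.06,-0.176,0.04,0],[-0.06,-0.176,0.08,0],[-0.06,-0.176,0.12,0],[-0.06,-0.176,0.16,0],[-0.06,-0.176,0.195,0],[-0.06,-0.176,0.2,0]]]'; python3 -m handwheel '[[[0,0,0,0],[0,0,0,0],[0,0,0.002,0]]]'
```

```text
time_s: 14.0
position: [505.1, 146.0, 217.1]
eef_rot: [3.139, 0.012, -0.016]
contact_force: [-0.6, 0.7, 1.1]
grip_width: -0.001
time_s: 14.25
position: [510.8, 147.1, 223.3]
eef_rot: [-3.14, -0.009, -0.008]
contact_force: [-0.3, -0.0, -0.1]
grip_width: -0.002
```

```bash
python3 -m handwheel '[[[0,0,0,0],[0,0,0.001,0],[0,0,0.002,0],[0,0,0.003,0]]]'; python3 -m handwheel '[[[0,0,0.001,0],[0,0,0.002,0],[0,0,0.003,0]]]'; python3 -m handwheel '[[[0,0,0.001,0],[0,0,0.002,0],[0,0,0.003,0]]]'
```

```text
time_s: 14.58
position: [509.5, 146.0, 218.0]
eef_rot: [-3.141, -0.008, -0.002]
contact_force: [-0.4, 0.5, -0.7]
grip_width: -0.001
time_s: 14.83
position: [509.4, 146.3, 215.6]
eef_rot: [-3.141, -0.008, -0.002]
contact_force: [-1.9, -1.1, 8.5]
grip_width: -0.0
time_s: 15.08
position: [509.4, 147.0, 212.8]
eef_rot: [-3.141, -0.009, -0.002]
contact_force: [-2.4, 1.0, 7.1]
grip_width: 0.001
```

```bash
python3 -m handwheel '[[[0,0,0.001,0],[0,0,0.002,0],[0,0,0.003,0]]]'; python3 -m handwheel '[[[0,0,0.001,0],[0,0,0.002,0],[0,0,0.0027,0]]]'; python3 -m handwheel '[[[0,0,0.0005,0]]]'
python3 - <<'E'
from ang import *
c=viewer.get_calibration("top");o=arm.get_obs();im,d=viewer.get_image("top"); ang(im,d,c,o['time_s'])
E
```

```text
time_s: 15.33
position: [509.3, 147.6, 210.0]
eef_rot: [-3.14, -0.01, -0.002]
contact_force: [-3.2, 2.1, 8.8]
grip_width: -0.004
time_s: 15.58
position: [509.2, 148.1, 207.1]
eef_rot: [-3.139, -0.01, -0.002]
contact_force: [-2.8, 2.6, 7.1]
grip_width: 0.006
time_s: 15.67
position: [509.1, 148.2, 206.5]
eef_rot: [-3.139, -0.01, -0.002]
contact_force: [-3.1, 2.5, 6.8]
grip_width: 0.001
15.6667 86 279 306 206 218 [555.6 -47.9 195.1] ang 0.51 r 57.4
```

```bash
python3 -m handwheel '[[[0,0,0.0005,0],[0,0,0.0005,0],[0,0,0.0005,0],[0,0,0.0005,0],[0,0,0.0005,0],[0,0,0.0005,0],[0,0,0.0005,0],[0,0,0.0005,0],[0,0,0.0005,0],[0,0,0.0005,0]]]'
python3 - <<'E'
from ang import *
c=viewer.get_calibration("top");o=arm.get_obs();im,d=viewer.get_image("top"); ang(im,d,c,o['time_s'])
E
```

```text
time_s: 16.55
position: [509.1, 148.2, 205.9]
eef_rot: [-3.139, -0.01, -0.002]
contact_force: [-3.1, 3.8, 5.6]
grip_width: -0.003
16.55 79 279 301 206 219 [552.3 -39.2 203.7] ang 0.318 r 61.8
```

```bash
python3 -m handwheel '[[[0,0,0,0],[0,0,0,0],[0,0,0,0],[0,0,0,0],[0,0,0,0],[0,0,0,0]]]'
python3 - <<'E'
from ang import *
c=viewer.get_calibration("top");o=arm.get_obs();im,d=viewer.get_image("top"); ang(im,d,c,o['time_s']);cv2.imwrite("pics/top14.png",cv2.resize(im[160:300,200:380,::-1],None,fx=4,fy=4))
E
```

```text
time_s: 17.1
position: [509.1, 148.2, 205.9]
eef_rot: [-3.139, -0.011, -0.002]
contact_force: [-2.7, 2.8, 5.9]
grip_width: -0.002
17.1 72 279 298 206 219 [551.9 -31.5 209.9] ang 0.177 r 66.0
```

View pics/top14.png

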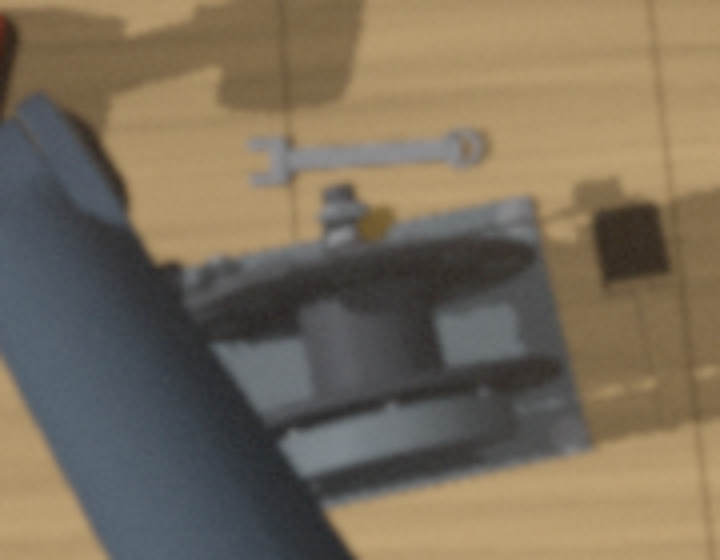

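```bash
python3 -m handwheel '[[[0,0,0,0],[0,0,-0.007,0],[0,0,-0.016,0],[0,0,-0.03,0],[0,0,-0.05,0],[0,0,-0.08,0],[0,0,-0.11,0],[0,0,-0.11,0],[0,0,-0.11,0],[0,0,-0.11,0]]]'
python3 - <<'E'
from ang import *
c=viewer.get_calibration("top");o=arm.get_obs();im,d=viewer.get_image("top"); ang(im,d,c,o['time_s'])
E
python3 -m handwheel '[[[0,0,-0.04,0],[0,0,-0.08,0],[0,0,-0.1,0],[0.02,0.04,-0.1,0],[0.04,0.08,-0.1,0],[0.06,0.12,-0.1,0],[0.06,0.16,-0.1,0],[0.06,0.176,-0.1,0],[0.06,0.176,-0.1,0],[0.06,0.176,-0.1,0]]]'
python3 - <<'E'
from ang import *
o=arm.get_obs();print(o['contact_force'])
c=viewer.get_calibration("top");o=arm.get_obs();im,d=viewer.get_image("top"); ang(im,d,c,o['time_s'])
c=viewer.get_calibration("wrist");im,d=viewer.get_image("wrist"); cv2.imwrite("pics/w15.png",im[:,:,::-1]); W=cloud(0,d,c); np.savez("w15.npz",im=im,d=d,W=W)
cv2.imwrite("pics/w15z.png",cv2.resize(im[140:270,80:390,::-1],None,fx=2.5,fy=2.5,interpolation=cv2.INTER_CUBIC))
E
```

```text
time_s: 17.98
position: [508.8, 145.4, 314.3]
eef_rot: [3.141, 0.008, -0.001]
contact_force: [-0.7, -0.6, -0.2]
grip_width: 0.0
17.9833 78 279 294 206 220 [551.8 -22.3 208.1] ang 0.038 r 63.1
time_s: 18.87
position: [569.8, -31.6, 412.9]
eef_rot: [-3.141, -0.003, 0.006]
contact_force: [0.0, 0.4, 0.5]
grip_width: 0.004
[0.00482866 0.44339717 0.53367715]
18.8667 62 264 334 105 220 [560.1  -0.  459.5] ang -0.063 r 315.1
```

View pics/w15z.png

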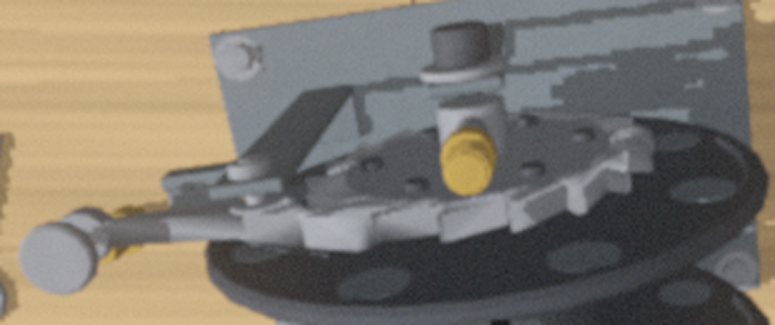

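```bash
python3 -m handwheel '[[[0,0,0,0],[0,0,0,0],[0,0,0,0],[0,0,0,0],[0,0,0,0],[0,0,0,0],[0,0,0,0],[0,0,0,0],[0,0,0,0],[0,0,0,0]]]'|head -2
python3 - <<'E'
from h import *
c=viewer.get_calibration("wrist");im,d=viewer.get_image("wrist"); W=cloud(0,d,c)
cv2.imwrite("pics/w16z.png",cv2.resize(im[140:270,80:390,::-1],None,fx=2.5,fy=2.5,interpolation=cv2.INTER_CUBIC))
a=.147; x=np.array([np.cos(a),np.sin(a)]);y=np.array([-x[1],x[0]])
s=im.astype(int); m=(s[...,0]-s[...,2]>60)&(W[...,2]>170)&(W[...,2]<240); m[:, :200]=0;m[:,330:]=0
r=(W[m][:,:2]-[485.4,-30.4])@np.array([x,y]).T
print("brass reel y med",np.median(r[:,1]),r.min(0),r.max(0),"z",W[m][:,2].max())
P=W[225:260,85:125].reshape(-1,3);P=P[(P[:,2]>180)&(P[:,2]<215)];print("button",len(P),np.median(P,0))
W0=np.load("w13.npz")['W'];P=W0[225:260,82:116].reshape(-1,3);P=P[(P[:,2]>180)&(P[:,2]<215)];print("button locked earlier",len(P),np.median(P,0))
E
```

```text
time_s: 19.8
position: [570.1, -29.7, 414.7]
brass reel y med 3.303582563756015 [58.45125722 -5.69254141] [77.18162444 13.6802099 ] z 221.21335486582393
button 732 [509.6269369  141.86786401 197.65668055]
button locked earlier 707 [509.43776462 141.7573235  197.65760524]
```

View pics/w16z.png

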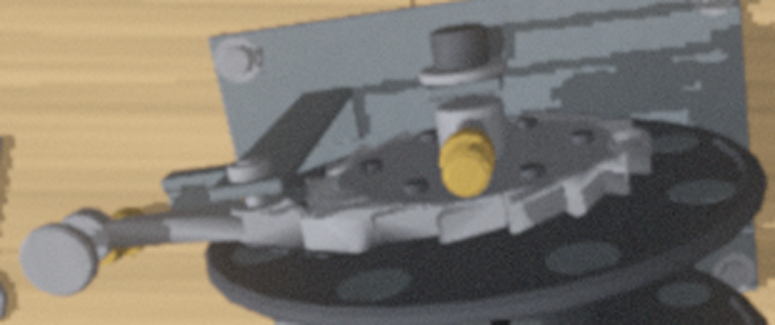

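```bash
python3 -c "
from plant import arm
print(arm.close_job())"
```

```text
the job is handed in; nothing more can be done
None
```

The drum is locked with the outlet pointing straight up, and I handed the job in at about 20 s of the 64 s allowed. No verdict was reported.

- **First press:** the fingertips met the button 23–24 mm above the tail eye. Pressed about 11 mm, it took roughly 10–11 N to work the nose out and about 7.5 N to hold it, with peak readings near 11 N. I let the drum run from about 2.44 rad and released the button.
- **One disagreement:** I meant that release to lock the drum one tooth short, at 0.35. The top camera's angle was biased low, and the closer wrist-camera look showed it had locked two teeth short, at 0.70.
- **Second press:** I pressed again and let the drum run those two teeth. I released while it was past 0.35, so the pawl dropped into the gap at 0.

**Last checks:**
- The brass outlet end sits at the top, 221 mm high and about 4 mm sideways, which is within the error of my reel fit.
- Two wrist pictures about 1 s apart show no movement of the drum.
- The button is back at 197.7 mm, the same height as when the pawl was locked before, so the nose is fully in. I judged this from button height and did not measure the nose-to-axle distance.
- The arm is clear and reads about zero force.
- I did not re-measure the bystanders, but the arm never came near them, and the ones in view looked unmoved.

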